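# Clear the bench block and hold the ring mandrel level over it

### The job

Clear the two wood offcuts off the steel bench block into the scrap tub. Then draw the ring mandrel out of its slanting stand, turn it level and finish while still holding it there in the gripper, with the middle of its length over the middle of the block and raised about 15 cm above the block, ready for a ring to be slipped on. Leave the other things on the bench where they are.

Things in the scene. Friction and masses are not known exactly. Their poses are not given: they have to be found in the camera images.
- bench_block: fixed square steel block, 120 x 120 x 25 mm, on a black rubber pad 144 x 144 x 8 mm; its top face is 33 mm above the table. Origin: centre of the pad's underside, on the table; x and y along the sides, z up.
- block_top (a point): centre of the bench block's top face, 33 mm above the table
- offcut_block: loose pale wood offcut, a small brick 22 (x) x 36 (y) x 24 (z) mm, about 20 g, lying on the bench block; origin: centre of its underside, z up
- offcut_stub: loose pale wood dowel stub, a cylinder 24 mm in diameter, 26 mm high, about 20 g, standing on end on the bench block; origin: centre of its underside, z up
- tub: fixed open scrap tub of white plastic, outside 130 (x) x 170 (y) x 55 (z) mm, walls 4 mm; origin: centre of its underside, z up
- stand: fixed wooden stand: foot 150 (x) x 100 (y) x 12 mm; between two cheeks 62 mm high a 60 x 60 x 75 mm block tilted so that its bore leans 40 degrees from vertical towards the stand's +x; its highest edge is 107 mm above the table. Bore 18 mm square, 62 mm deep. Origin: centre of the foot's underside, z up
- stand_mouth (a point): centre of the bore's mouth: 24 mm towards the stand's +x from its origin, 87 mm above the table
- mandrel: ring mandrel, loose round rod 220 mm long, about 0.3 kg: steel shaft tapering from 14 mm diameter at the tip to 20 mm at 125 mm, then a straight dark wood handle, 24 mm diameter, 95 mm long. Tip on the bore's floor, few degrees of play; handle leans up and out towards the stand's +x. Origin: centre of the tip's end face; z from tip to handle. Centre of mass about 130 mm from the tip
- mandrel_tip (a point): the centre of the mandrel's narrow end face (its origin)
- mandrel_mid (a point): the middle of the mandrel's length, on its axis 110 mm from the tip
- mandrel_end (a point): the centre of the handle's end face, 220 mm from the tip
- dapping_cube: bystander: loose steel cube, 50 mm, with a round dimple on its faces; origin: centre of its underside
- mallet_head: bystander: loose wooden mallet head, a standing barrel 52 mm in diameter, 72 mm high; origin: centre of its underside
- jar: bystander: small loose amber glass jar with a black cap, 32 mm in diameter, 50 mm high; origin: centre of its underside

How it is judged:
By the outcome, as a careful person would: the job done as asked, in the order asked, and still so for the second after the job is handed in, while the arm keeps its last pose, push and grip.
It also fails if it takes over 61 s, if anything falls off the work surface, if the arm or the gripper's body presses on something with over 40 N, if the wrist force passes 120 N, or if a joint passes its speed limit or range.

### The arm

A 6-joint arm with a two-finger parallel gripper is mounted at the origin on the work surface. World frame = base frame: x ahead of the robot, y to its left, z up, the work surface at z = 0. Lengths are in mm, angles in degrees, forces in N, time in s.
With the tool pointing down it reaches from about 325 to 925 mm from the base axis. Payload 3.1 kg.
Tool frame: the origin (TCP) lies at the very end of the fingers, on their centre line; the grasp point (between the pads) lies grasp_offset behind it (grasp_offset is the distance from the TCP to the grasp point, in mm); z points along the fingers, y is the line along which they close (so a half turn about z gives the same grasp; the last joint's range is limited). The gripper opens to 85 mm and grips with 20 to 120 N. Pads are 22 mm wide; open, the fingers measure 114 mm over their backs; the gripper's body (76 mm by 85 mm) begins 54 mm behind the grasp point. The pads swing forward as they close: fully open they stand 13 mm farther back than shut.
Start: joints at [-82.345, 12.427, 92.441, -0, 75.132, -6.429], TCP at [152.104, -606.221, 231.3] pointing down, gripper open.
Joint ranges: [-157.48, 157.48], [-44.54, 120.13], [17.64, 146.25], [-64.5, 244.5], [7.68, 150.69], [-147.95, 147.95]. Speed limits (degrees/s): [159.86, 159.86, 180, 180, 180, 180].

### API

Orientations are given as [roll, pitch, yaw] about the fixed x, y, z axes, in that order (R = Rz(yaw) Ry(pitch) Rx(roll)).
In Python, from station import * gives the robot as it stands. Calls block until the motion is done:
- goto(position, orientation): joint-space move of the TCP to a pose.
- move_l(position, attitude=None, speed=150): straight line of the TCP; attitude=None keeps the orientation; speed is the mean speed in mm/s.
- move_j(angles): joint-space move.
- grip(opening, squeeze=None): finger opening in mm; squeeze is the grip in N (None keeps the last); returns when the fingers have stopped.
- wait(seconds).
- solve_ik(position, orientation): joint angles nearest the present ones, or None.
- get_obs(): the state.
- get_image(name): name is "side" or "top"; returns the picture (480x640x3 uint8, red, green, blue); there is no depth.
- get_calibration(name): a dict with "fx", "fy", "cx", "cy" (pixels), "R" (3x3) and "t" (3): a world point X has camera coordinates R X + t. Camera axes: x right, y down, z forward; pixel columns grow to the right and rows downward; lengths in mm; the calibration is good to about 2 mm. A picture is of the moment at which its call begins. get_calibration takes no time and is no camera call.
A pose or a line that the arm cannot do raises Unreachable and nothing moves.
- sign_off(): hands the job in; it is judged then, once.
Trained networks look in the newest picture that a camera, given by its name, has taken for a name from the list of things; names that differ only in an ending like _2 or _b are one class to them, and where a whole thing is asked for, a point or a joint stands for the part that bears it (a point fixed in the world has none). Each returns a list of dicts, best first, with "score" (0 to 1); they miss things now and then, are a little off and sometimes report something else, mostly with a low value. They report only what shows in the picture. A call takes as long as a camera call.
- spot_in(name, camera): "extent" ([centre column, centre row, width, height] in pixels, round what is visible of it).
- regions_of(name, camera): "region" (480x640 bool, what is visible of it) and "extent" ([centre column, centre row, width, height] in pixels, round what is visible of it).
The state is a dict: "t": time; "joint_pos": joint angles; "qvel": joint speeds; "effort": joint torques, N m; "tcp_pos": TCP position; "ee_rot": TCP orientation; "wrist_force": force on the tool from outside, world axes, zero at the start; "moment": the same for the moment, N m; "grip_width": finger opening in mm; "grip_force": force on a finger pad.
Only numpy, scipy, OpenCV 4.12 (cv2) and the standard library are available. Lean on these libraries where they do the work, as an engineer would, in place of code of your own. Each camera call takes 0.05 s, during which the arm holds its last target. There are 200 camera calls.

## Working session

There is one attempt and no reset: what is moved stays moved. The work goes in short steps, each a Python script; the robot and the scene stay as the last script left them, time stands still between calls to the robot, and variables do not carry over. Pictures are saved under pics/ and viewed, at most 10 in all, crops included, and the job is handed in when it is done.

```bash
mkdir -p pics; ls
python3 - <<'E'
from station import *
import cv2,numpy as np
o=get_obs();print({k:o[k] for k in o})
for c in("side","top"):
    im=get_image(c);cv2.imwrite(f"pics/{c}0.png",im[:,:,::-1])
    k=get_calibration(c);R=np.array(k["R"]);print(c,k["fx"],k["fy"],k["cx"],k["cy"],R.round(3).tolist(),(-R.T@np.array(k["t"])).round(1))
    for n in ["bench_block","offcut_block","offcut_stub","tub","stand","mandrel","dapping_cube","mallet_head","jar"]:
        print(n,[(round(d["score"],2),np.round(d["extent"],1).tolist()) for d in spot_in(n,c)[:2]])
E
```

```text
pics
{'t': 0.0, 'joint_pos': array([-8.23439009e+01,  1.24760959e+01,  9.25275721e+01, -1.79101513e-03,
        7.51332721e+01, -6.42864763e+00]), 'qvel': array([ 0.01581893,  0.06543982,  0.072131  ,  0.09570701, -0.00053469,
       -0.018494  ]), 'effort': array([ 8.40606049e-05, -3.96845233e+01, -3.03849435e+01, -1.20802174e-04,
        9.70301160e-03, -2.69423033e-06]), 'tcp_pos': array([ 152.00098019, -605.39736621,  229.98371162]), 'ee_rot': array([-1.79863727e+02, -1.36135186e-02,  1.40851922e+01]), 'wrist_force': array([-1.31461399, -0.14901792, -0.30091882]), 'moment': array([-0.01568925,  0.01330389,  0.01975596]), 'grip_force': 0.0, 'grip_width': 85.28581446641886}
side 540.5944230571494 540.5944230571494 312.2598024073315 232.5861870333028 [[-0.932, -0.362, -0.005], [-0.281, 0.731, -0.622], [0.229, -0.578, -0.783]] [379.6 557.2 919.4]
bench_block [(0.79, [329.5, 288.2, 88.8, 80.5])]
offcut_block [(0.68, [337.0, 293.1, 20.2, 24.8])]
offcut_stub [(0.69, [337.9, 260.6, 12.1, 16.4])]
tub [(0.91, [305.6, 423.4, 111.3, 113.1])]
stand [(0.81, [399.1, 196.1, 73.3, 63.1])]
mandrel [(0.56, [377.2, 142.3, 45.0, 69.2])]
dapping_cube [(0.87, [228.1, 311.6, 37.0, 42.9]), (0.52, [330.0, 287.9, 92.4, 78.0])]
mallet_head [(0.71, [398.5, 201.1, 79.8, 66.9]), (0.67, [267.4, 217.7, 23.5, 41.3])]
jar []
top 603.0081787310379 603.0081787310379 316.03780216297974 241.82910003733272 [[0.026, -1.0, -0.0], [-0.998, -0.026, -0.064], [0.064, 0.002, -0.998]] [ 538.4   -2.7 1227. ]
bench_block [(0.61, [317.8, 267.6, 75.9, 75.0])]
offcut_block [(0.5, [301.4, 278.3, 22.5, 12.6])]
offcut_stub [(0.56, [338.4, 270.7, 12.8, 13.2])]
tub [(0.64, [169.8, 297.9, 95.1, 67.6])]
stand [(0.7, [447.2, 305.1, 71.7, 84.9])]
mandrel [(0.38, [300.0, 279.1, 19.3, 10.3])]
dapping_cube [(0.7, [254.0, 184.7, 29.3, 33.8])]
mallet_head [(0.68, [373.8, 180.2, 28.2, 27.5]), (0.15, [168.8, 298.2, 93.8, 71.1])]
jar [(0.64, [318.7, 188.8, 16.8, 18.8])]
```

View pics/side0.png

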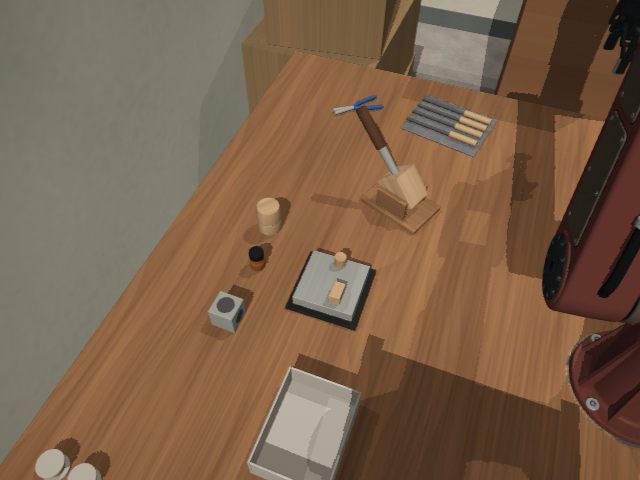

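View pics/top0.png

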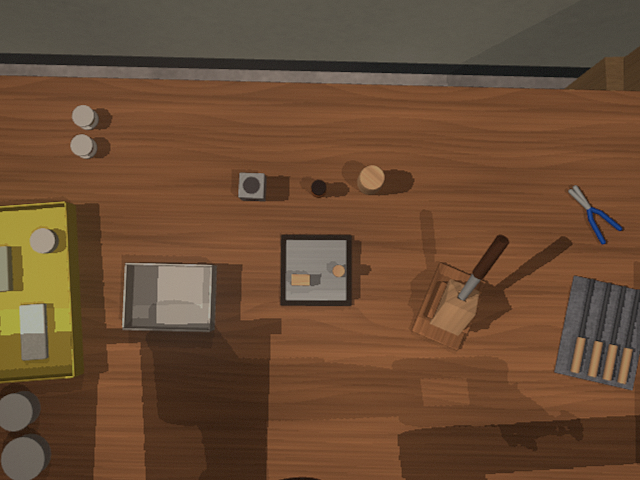

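```bash
cat > h.py <<'E'
from station import *
import cv2,numpy as np
from scipy.spatial.transform import Rotation as Ro
def cal(c):
    k=get_calibration(c);return np.array([[k["fx"],0,k["cx"]],[0,k["fy"],k["cy"]],[0,0,1]]),np.array(k["R"]),np.array(k["t"])
def onz(c,uv,z):
    K,R,t=cal(c);C=-R.T@t;d=R.T@np.linalg.solve(K,[uv[0],uv[1],1]);return C+d*(z-C[2])/d[2]
def proj(c,X):
    K,R,t=cal(c);p=K@(R@np.array(X)+t);return p[:2]/p[2]
def tri(us,ut):
    P=[cal(c)[0]@np.c_[cal(c)[1],cal(c)[2]] for c in("side","top")]
    X=cv2.triangulatePoints(P[0],P[1],np.float64(us),np.float64(ut));return (X[:3]/X[3]).ravel()
E
python3 - <<'E'
from h import *
ims={c:get_image(c) for c in("side","top")}
for n,c,z in [("offcut_block","top",57),("offcut_stub","top",59),("bench_block","top",33),("tub","top",55),("stand","top",12),("offcut_block","side",45),("offcut_stub","side",46),("jar","top",50),("mallet_head","top",72),("dapping_cube","top",50)]:
    for d in regions_of(n,c)[:1]:
        m=d["region"].astype(np.uint8);r=cv2.minAreaRect(cv2.findNonZero(m));b=cv2.boxPoints(r)
        print(n,c,round(d["score"],2),"ctr",onz(c,r[0],z)[:2].round(1),"corners",[onz(c,p,z)[:2].round(0).tolist() for p in b])
for c in ims:
    for d in regions_of("mandrel",c)[:3]:
        r=cv2.minAreaRect(cv2.findNonZero(d["region"].astype(np.uint8)));print("mandrel",c,d["score"],np.round(r[0],1),cv2.boxPoints(r).round(1).tolist())
A=cv2.resize(ims["side"][90:240,340:460],None,fx=4,fy=4,interpolation=cv2.INTER_CUBIC)[:,:,::-1]
B=cv2.resize(ims["top"][220:360,400:520],None,fx=3.3,fy=4*150/140,interpolation=cv2.INTER_CUBIC)[:,:,::-1]
B=cv2.resize(ims["top"][220:358,405:515],None,fx=600/138*.8,fy=600/138*.8)[:,:,::-1]
W=np.zeros((600,800,3),np.uint8);W[:400,:320]=cv2.resize(A,(320,400));
W=np.zeros((560,800,3),np.uint8)
A=cv2.resize(ims["side"][95:235,340:440],None,fx=4,fy=4,interpolation=cv2.INTER_CUBIC);B=cv2.resize(ims["top"][225:365,410:510],None,fx=4,fy=4,interpolation=cv2.INTER_CUBIC)
W[:,:400]=A[:,:,::-1];W[:,400:]=B[:,:,::-1];cv2.imwrite("pics/man.png",W)
E
```

```text
offcut_block top 0.79 ctr [539.1  26.9] corners [[549.0, 45.0], [550.0, 10.0], [529.0, 9.0], [528.0, 44.0]]
offcut_stub top 0.61 ctr [558.4 -45.2] corners [[569.0, -34.0], [569.0, -56.0], [548.0, -56.0], [548.0, -35.0]]
bench_block top 0.6 ctr [560.7  -1.6] corners [[630.0, 72.0], [634.0, -71.0], [492.0, -74.0], [488.0, 67.0]]
tub top 0.9 ctr [498.6 280.4] corners [[434.0, 369.0], [565.0, 371.0], [564.0, 191.0], [433.0, 190.0]]
stand top 0.57 ctr [ 492.6 -271.1] corners [[443.0, -192.0], [583.0, -250.0], [542.0, -350.0], [403.0, -292.0]]
offcut_block side 0.59 ctr [ 593.1 -407.8] corners [[679.0, -497.0], [659.0, -529.0], [515.0, -328.0], [535.0, -301.0]]
offcut_stub side 0.58 ctr [558.1 -43.6] corners [[575.0, -58.0], [554.0, -66.0], [542.0, -29.0], [562.0, -22.0]]
jar top 0.67 ctr [718.7  -3.3] corners [[735.0, 11.0], [736.0, -17.0], [702.0, -18.0], [701.0, 10.0]]
mallet_head top 0.75 ctr [557.2 -43.8] corners [[567.0, -34.0], [567.0, -53.0], [548.0, -54.0], [547.0, -34.0]]
dapping_cube top 0.78 ctr [720.2 127.6] corners [[747.0, 155.0], [749.0, 102.0], [693.0, 100.0], [692.0, 153.0]]
mandrel side 0.58 [378.1 140.2] [[354.3999938964844, 110.0], [365.6000061035156, 103.9000015258789], [401.79998779296875, 170.39999389648438], [390.6000061035156, 176.5]]
mandrel top 0.71 [482.3 267.3] [[453.3999938964844, 294.1000061035156], [499.8999938964844, 232.1999969482422], [511.1000061035156, 240.60000610351562], [464.6000061035156, 302.5]]
```

View pics/man.png

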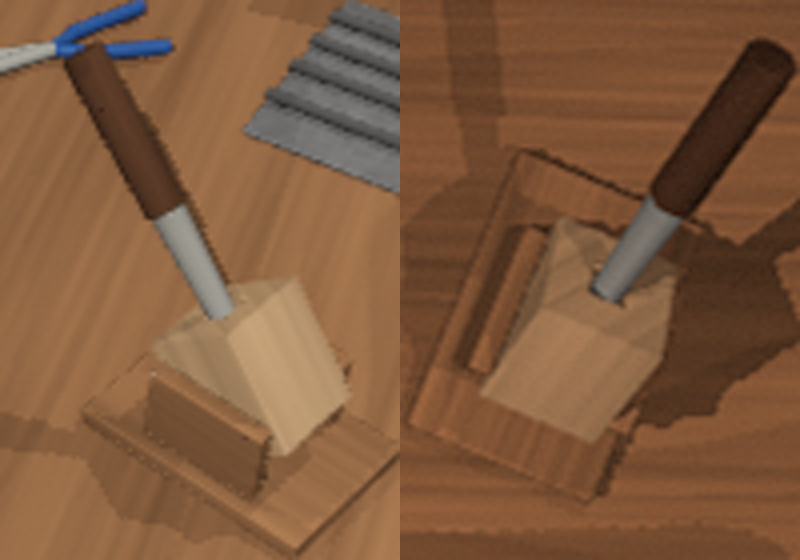

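Run:
```python
from h import *
from scipy.optimize import least_squares
S=[[361.2,108],[381.7,148.5],[394.8,173]];T=[[503.7,240],[477.8,276],[461.5,298.7]]
X=[tri(a,b) for a,b in zip(S,T)]
for x,a,b in zip(X,S,T):print(x.round(1),(proj("side",x)-a).round(1),(proj("top",x)-b).round(1))
print("len",np.linalg.norm(X[0]-X[1]),np.linalg.norm(X[0]-X[2]))
def res(p):
    e=p[:3];th,ps=p[3:5];a=np.array([np.sin(th)*np.cos(ps),np.sin(th)*np.sin(ps),np.cos(th)])
    r=[]
    for d,a_,b_ in ((0,S[0],T[0]),(95,S[1],T[1]),(220-p[5],S[2],T[2])):
        r+=list(proj("side",e-a*d)-a_)+list(proj("top",e-a*d)-b_)
    return np.array(r+[(p[5]-62)*.1])
f=least_squares(res,[*X[0],.7,-.4,62]);print(f.x.round(3),np.degrees(f.x[3:5]),f.fun.round(1))
for q in [[440,262.5],[412.5,331],[458.8,350]]:print("foot",onz("top",q,12).round(1))
# block steel corners from top by eye ref
im=get_image("top");g=im[225:315,270:365].astype(int)
m=((g.min(2)>85)&(g.max(2)-g.min(2)<25)).astype(np.uint8)
r=cv2.minAreaRect(cv2.findNonZero(cv2.morphologyEx(m,cv2.MORPH_OPEN,np.ones((3,3)))));c=np.array(r[0])+[270,225];print("block",c,r[1:],onz("top",c,33))
```

```text
[ 615.6 -321.   198.8] [0.1 0. ] [-0.  -0.1]
[ 555.2 -296.5  126.3] [0.7 0. ] [-0.2 -0.7]
[ 513.8 -276.6   86. ] [1.7 0.1] [-0.3 -1.5]
len 97.49911108951896 158.32855726325508
[ 6.15796e+02 -3.21738e+02  1.97222e+02  7.78000e-01 -4.12000e-01
  6.16350e+01] [ 44.57752266 -23.58623597] [ 0.   0.4  0.1 -0.1  0.9 -0.6 -0.5 -0.5  1.6  0.4 -0.2 -1.6 -0. ]
foot [ 580.7 -250.9   12. ]
foot [ 442.3 -197.8   12. ]
foot [ 407.1 -290.7   12. ]
block [315.5 269.5] ((59.0, 59.0), 90.0) [559.64311187  -0.619157    33.        ]
```

```bash
cat >> h.py <<'E'
def mpose(s,pull,tilt=42,yaw=-22.5,back=0,mouth=(515.5,-278.5,87),flip=1):
    th,ps=np.radians([tilt,yaw]);h=np.array([np.cos(ps),np.sin(ps),0])
    a=np.sin(th)*h+[0,0,np.cos(th)];u=np.cos(th)*h-[0,0,np.sin(th)]
    g=np.array(mouth)+a*(s-62+pull)
    x=flip*a;R=np.c_[x,np.cross(u,x),u]
    return g+u*(grasp_offset-back),Ro.from_matrix(R).as_euler("xyz",degrees=True)
E
python3 - <<'E'
from h import *
print(grasp_offset)
for y in(90,-90):print(y,solve_ik([539,27,60],[180,0,y]),solve_ik([498,300,60],[180,0,y]))
for f in(1,-1):
    for kw in(dict(pull=0,back=80),dict(pull=0),dict(pull=90)):
        p,o=mpose(165,flip=f,**kw);print(f,p.round(1),o.round(1),solve_ik(p,o))
print(get_obs()["t"])
E
```

```text
18.700000000000003
90 [-4.58498297e+00  1.44437992e+01  1.10536499e+02 -2.54444375e-14
  5.50197016e+01 -4.58498297e+00] [ 2.41498065e+01  1.88478034e+01  1.04787059e+02 -2.54444375e-14
  5.63651374e+01  2.41498065e+01]
-90 None None
1 [ 537.1 -287.4  204.6] [180.  -48.  -22.5] [-41.96450847  -9.11351951 129.47244372  47.96467839  19.47575907
  30.4131962 ]
1 [ 592.  -310.2  151. ] [180.  -48.  -22.5] [-39.36203484   4.67756255 123.44617277  67.94650278  13.44899274
  11.14861472]
1 [ 647.7 -333.2  217.9] [180.  -48.  -22.5] [-37.34804271   5.20006002 113.96084593  39.10310361  17.57384088
  42.17103899]
-1 [ 537.1 -287.4  204.6] [-180.    48.   157.5] None
-1 [ 592.  -310.2  151. ] [-180.    48.   157.5] None
-1 [ 647.7 -333.2  217.9] [-180.    48.   157.5] [ -37.34804271    5.20006002  113.96084593   39.10310361   17.57384088
 -137.82896101]
1.75
```

```bash
cat > a.py <<'E'
from h import *
def st(s):
    o=get_obs();print(s,round(o["t"],2),o["tcp_pos"].round(1),round(o["grip_width"],1),round(o["grip_force"],1),o["wrist_force"].round(1))
D=[180,0,90]
def pick(x,y,ty,w=52):
    goto([x,y,110],D);grip(w,30);move_l([x,y,37],speed=120);st("down");grip(0,30);st("held")
    move_l([x,y,125],speed=200);st("up");goto([498,ty,125],D);move_l([498,ty,50],speed=180);st("tub")
    grip(52);move_l([498,ty,125],speed=250);st("rel")
E
python3 - <<'E'
from a import *
pick(539,27,255)
E
```

```text
down 5.6 [539.6  27.   37.4] 51.9 0.0 [ 0.6 -0.   0.1]
held 5.97 [540.2  26.9  38.2] 21.1 30.1 [-0.6 -0.9  3.9]
up 6.57 [538.3  27.1 124.3] 21.3 29.6 [-0.4  0.  -0.6]
tub 8.06 [498.6 254.2  50.1] 21.6 29.6 [ 0.5  0.4 -0.4]
rel 8.91 [499.  255.4 126.7] 51.8 0.0 [-0.4 -0.6 -1.3]
```

Run:
```python
from a import *
pick(558.2,-44.5,305)
goto([520,-200,280],[180,0,70])
for c in("side","top"):cv2.imwrite(f"pics/{c}1.png",get_image(c)[:,:,::-1])
a=cv2.imread("pics/side1.png")[200:480,200:520];b=cv2.imread("pics/top1.png")[200:480,100:500]
W=np.zeros((280,720,3),np.uint8);W[:,:320]=a;W[:,320:]=b;cv2.imwrite("pics/c1.png",W)
for t in(42,35,30,25,20):
    for kw in(dict(back=80),dict()):
        p,o=mpose(160,0,42,**kw)
        # tool pitched about horizontal by t, grasp point same
        g=mpose(160,0)[0]-grasp_offset*Ro.from_euler("xyz",mpose(160,0)[1],degrees=True).as_matrix()[:,2]
        o=[180,-t,-22.5];z=Ro.from_euler("xyz",o,degrees=True).as_matrix()[:,2]
        q=solve_ik(g+z*(grasp_offset-kw.get("back",0)),o);print(t,kw,None if q is None else np.round(q,1))
```

```text
down 11.05 [558.8 -44.5  37.5] 52.0 0.0 [ 0.6 -0.2  0.2]
held 11.42 [559.3 -44.7  38.3] 22.7 29.6 [0.3 0.5 3.8]
up 12.01 [557.4 -44.4 124.2] 22.7 29.4 [ 1.2  0.4 -1.2]
tub 13.91 [498.6 304.4  50.2] 22.9 29.4 [ 0.6  0.8 -0.7]
rel 14.75 [499.  305.5 126.9] 51.6 0.0 [0.1 0.2 0.3]
42 {'back': 80} [-40.8  -8.1 125.7  30.   24.9  48.5]
42 {} [-38.7   4.9 120.8  39.2  17.2  39.9]
35 {'back': 80} [-39.4  -5.7 120.2  17.8  32.9  60.9]
35 {} [-37.8   5.9 116.8  21.2  24.8  58. ]
30 {'back': 80} [-38.4  -3.4 116.   12.6  39.   66.3]
30 {} [-37.2   7.1 113.6  14.3  30.8  64.9]
25 {'back': 80} [-37.5  -0.8 111.8   8.9  45.1  70. ]
25 {} [-36.6   8.7 110.4   9.8  37.   69.3]
20 {'back': 80} [-36.7   2.2 107.4   6.2  51.1  72.8]
20 {} [-36.   10.6 107.    6.7  43.1  72.4]
```

View pics/c1.png

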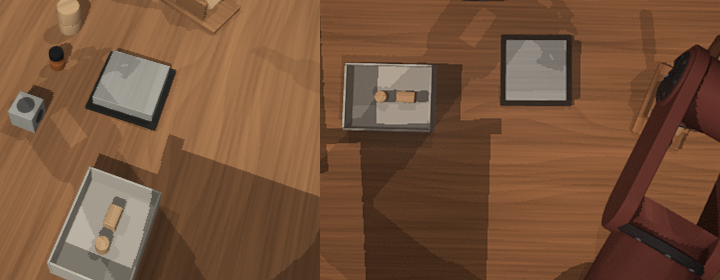

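Run:
```python
from a import *
o=[180,-35,-22.5];z=Ro.from_euler("xyz",o,degrees=True).as_matrix()[:,2]
g=np.array([577.6,-304.4,157.5])
goto(g+z*(grasp_offset-120),o);grip(60);st("pre")
move_l(g+z*grasp_offset,speed=120);st("at");print(get_obs()["ee_rot"].round(1))
grip(0,60);st("gripped")
th,ps=np.radians([41.5,-22]);a=np.array([np.sin(th)*np.cos(ps),np.sin(th)*np.sin(ps),np.cos(th)])
for d in(10,45,85):
    move_l(g+z*grasp_offset+a*d,speed=80);st(d)
for c in("side","top"):cv2.imwrite(f"pics/{c}2.png",get_image(c)[:,:,::-1])
W=np.zeros((300,800,3),np.uint8);W[:,:400]=cv2.imread("pics/side2.png")[40:340,240:640];W[:,400:]=cv2.imread("pics/top2.png")[150:450,240:640];cv2.imwrite("pics/c2.png",W)
```

```text
pre 18.13 [ 524.4 -282.1  240.9] 60.1 0.0 [-0.4 -0.6  0.2]
at 19.28 [ 587.7 -308.7  142.9] 60.2 0.0 [ 0.  -0.7 -0.2]
[180.  -35.1 -22.5]
gripped 19.71 [ 587.9 -308.3  143. ] 22.4 58.6 [-0.2  3.5  3.3]
10 19.98 [ 591.5 -309.1  146.3] 22.3 59.0 [-3.9  2.2 -3.9]
45 20.57 [ 616.  -320.3  177.2] 22.3 58.7 [-0.5  0.2 -3. ]
85 21.22 [ 639.8 -329.5  205.9] 22.2 58.7 [ 0.1  0.5 -3.2]
```

View pics/c2.png

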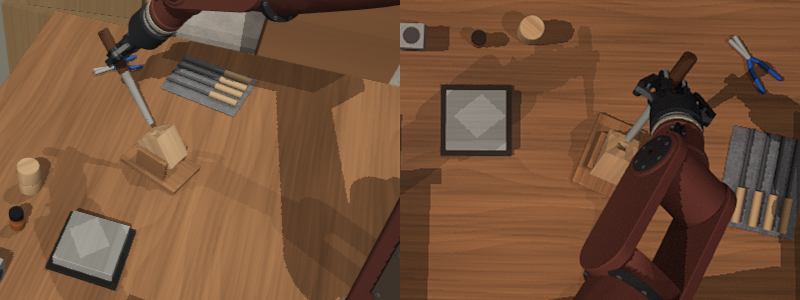

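```bash
cat >> a.py <<'E'
def fin(pitch,mid,off=50,yaw=0.,lift=0,rodel=11.5,lat=0):
    # rod elevation in tool frame rodel -> level when pitch==rodel ; returns TCP target
    R=Ro.from_euler("xyz",[180,pitch,yaw],degrees=True).as_matrix()
    el=np.radians(rodel-pitch);y=np.radians(yaw)
    a=np.array([np.cos(el)*np.cos(y),np.cos(el)*np.sin(y),np.sin(el)])
    return np.array(mid)+a*off+R[:,2]*grasp_offset+[0,0,lift],[180,pitch,yaw]
E
python3 - <<'E'
from a import *
p=get_obs()["tcp_pos"]
move_l(p+[0,0,70],speed=150);st("up")
M=[560,-1,183]
p,o=fin(11.5,M,lift=70);goto(p,o);st("over")
p,o=fin(11.5,M);move_l(p,o,speed=100);wait(.5);st("final");print(get_obs()["ee_rot"],p)
for c in("side","top"):
    im=get_image(c);cv2.imwrite(f"pics/{c}3.png",im[:,:,::-1])
    for d in regions_of("mandrel",c)[:2]:
        m=d["region"].astype(np.uint8);r=cv2.minAreaRect(cv2.findNonZero(m));print(c,d["score"],m.sum(),cv2.boxPoints(r).round(1).tolist())
    for n,X in dict(tip=[450,-1,183],mid=M,end=[670,-1,183]).items():print(c,n,proj(c,X).round(1))
A=cv2.imread("pics/side3.png")[180:380,220:420];B=cv2.imread("pics/top3.png")[170:370,220:420]
cv2.imwrite("pics/c3.png",cv2.resize(np.hstack([A,B]),(800,400),interpolation=cv2.INTER_CUBIC))
E
```

```text
up 21.93 [ 638.5 -328.7  273.8] 22.1 58.7 [-0.5  0.9 -4.3]
over 23.17 [606.3  -1.9 234. ] 22.5 58.7 [-0.3 -0.3 -3.1]
final 24.52 [606.3  -1.  164.8] 22.1 58.7 [-0.8  0.4 -3. ]
[1.79999972e+02 1.14850033e+01 1.67062123e-03] [606.27181963  -1.         164.67540802]
side 0.81 802 [[273.6000061035156, 221.3000030517578], [277.1000061035156, 209.1999969482422], [396.29998779296875, 244.0], [392.79998779296875, 256.20001220703125]]
side tip [395.3 250.7]
side mid [334.1 232.4]
side end [276.2 215.2]
top 0.17 3916 [[409.79998779296875, 330.0], [439.79998779296875, 260.8999938964844], [489.3999938964844, 282.3999938964844], [459.3999938964844, 351.6000061035156]]
top tip [313.9 331.8]
top mid [315.6 267.8]
top end [317.3 204.6]
```

View pics/c3.png

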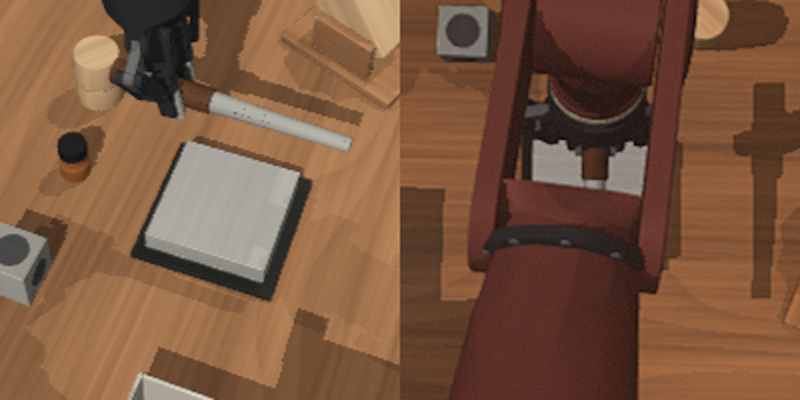

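Run:
```python
from a import *
st("end");print(sign_off())
```

```text
end 24.72 [606.2  -1.  164.7] 22.5 58.7 [-0.   0.8 -3.3]
the job is handed in; nothing more can be done
None
```

I put both offcuts in the tub, then drew the mandrel from its stand and signed off at 24.7 s still holding it. From the pictures it is level to within about 1° and its middle is about 15 cm above the block's centre, perhaps 4 mm off to one side. The arm and gripper touched nothing else.

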